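Shut the notebook press and set its screw

ROBOT

A 7-joint arm with a two-finger parallel gripper is mounted at the origin on a cart in front of the work surface, level with it; the furniture and walls round the work are solid. World frame = base frame: x ahead of the robot, y to its left, z up, the work surface at z = 0. Lengths are in m, angles in rad, forces in N, time in s.
With the tool pointing down it reaches from about 0.4 to 0.875 m from the base axis. Payload 4.4 kg.
Tool frame: the origin (TCP) lies at the very end of the fingers, on their centre line; the grasp point (between the pads) lies 19 mm behind it; z points along the fingers, y is the line along which they close (so a half turn about z gives the same grasp; the last joint's range is limited). The gripper opens to 85 mm and grips with 20 to 120 N. Pads are 22 mm wide; open, the fingers measure 114 mm over their backs; the gripper's body (76 mm by 85 mm) begins 54 mm behind the grasp point. The pads swing forward as they close: fully open they stand 13 mm farther back than shut.
Start: joints at [1.219, 0.628, 0.038, 1.517, -0.027, 0.996, -0.02], TCP at [0.183, -0.624, 0.231] pointing down, gripper open.
Joint ranges: [-3.06, 3.06], [-0.37, 2.12], [-1.25, 1.32], [0.18, 2.47], [-1.1, 4.24], [0.23, 1.98], [-2.94, 2.94]. Speed limits (rad/s): [2.57, 2.57, 3.14, 3.14, 3.14, 3.14, 3.14].

INTERFACE

Orientations are given as [roll, pitch, yaw] about the fixed x, y, z axes, in that order (R = Rz(yaw) Ry(pitch) Rx(roll)).
In Python, from cell import env gives the robot as it stands. Calls block until the motion is done:
- env.move_ptp(position, orientation): joint-space move of the TCP to a pose.
- env.line_to(position, rotation=None, vel=0.15, force_limit=None): straight line of the TCP; rotation=None keeps the orientation; vel is the mean speed in m/s. With force_limit (N) it stops when the force on the tool has changed by that much, and returns True; else False.
- env.set_joints(angles): joint-space move.
- env.open_gripper() and env.close(effort=None): open the fingers fully, or close them until they stop; effort is the grip in N (None keeps the last).
- env.wait(seconds).
- env.solve_ik(position, orientation): joint angles nearest the present ones, or None.
- env.get_state(): the state.
- env.read_camera(name): name is "scene" or "top" or "wrist"; returns the picture (480x640x3 uint8, blue, green, red); there is no depth.
- env.camera_model(name): a dict with "mtx" (3x3 intrinsics, pixels), "pose" (4x4, takes a point from camera to world coordinates); the wrist camera has in their place "T_tool_cam" (4x4, takes a point from camera to tool coordinates, whose origin is the TCP and whose axes are the flange's). Camera axes: x right, y up, looking along -z (the intrinsics and any distortion apply to the point x, -y, -z); pixel columns grow to the right and rows downward; lengths in m; the calibration is good to about 2 mm. A picture is of the moment at which its call begins: read the wrist's pose just before it. camera_model takes no time and is no camera call.
A pose or a line that the arm cannot do raises env.Unreachable and nothing moves.
- env.close_job(): hands the job in; it is judged then, once.
The state is a dict: "clock": time; "qpos": joint angles; "joint_vel": joint speeds; "effort": joint torques, N m; "position": TCP position; "tool_rot": TCP orientation; "contact_force": force on the tool from outside, world axes, zero at the start; "ft_torque": the same for the moment, N m; "width": finger opening in m; "gripper_force": force on a finger pad.
Only numpy, scipy, OpenCV 4.12 (cv2) and the standard library are available. Lean on these libraries where they do the work, as an engineer would, in place of code of your own. Each camera call takes 0.05 s, during which the arm holds its last target. There are 200 camera calls.

TASK

A freshly glued notebook lies in the open hinged press. Swing the lid of the press down until it is fully shut, edge to edge on the base, then crank its handwheel clockwise (seen from above) until it comes firmly up against its stop, and back it off a quarter turn so that the screw is not left jammed. Leave the mug, the mouse and the earbud case where they are.

Things in the scene. Friction and masses are not known exactly. Their poses are not given: they have to be found in the camera images.
- press: base half of a wooden notebook press, a shallow tray 170 mm (its x, front to back) by 290 mm (its y) with its rim 45 mm up, fixed to the desk. Origin: centre of its underside, on the desk. Its own x points from its front edge (robot side) to its hinges, y to the left, z up; it can stand turned by up to 0.35 rad either way. A notebook 22 mm thick lies in it.
- lid_hinge (a point): middle of the hinge line between the two halves, 85 mm behind the press origin along the press's x and 45 mm above the desk; the hinge line runs along the press's y
- press_lid (a joint): angle of the lid half about the hinge line, rad: 0 = fully shut, its edges on the base's edges; grows as the front edge rises; starts about 0.6 to 1.05. The lid is a wooden slab, 170 mm by 290 mm, with a 22 mm total thickness above the rim (its outer face is 22 mm from the hinge line, measured square to the lid; when shut that face is 67 mm above the desk). The hinge is stiff: the lid stays where it is left, and pushing its front edge down takes about 1 to 4 N.
- lid_front_edge (a point): middle of the lid's front edge, on its outer (upper) face, 170 mm from the hinge line along the lid. The edge runs 145 mm to either side of it along the press's y; the outer face is bare towards the ends of that edge, farther than 85 mm to either side of the middle. The point's axes are the lid's: x from its front edge towards the hinges, z out of its outer face
- wheel_hub (a point): centre of the handwheel, which sits on the middle of the lid's outer face: a dark steel ring of 45 mm radius (to the middle of its 10 mm thick rim) with three spokes. The point is at the middle height of the rim, 50 mm above the lid's rim plane (28 mm above its outer face), 95 mm above the desk when the lid is shut. It turns with the wheel about the lid's own z axis (upright when the lid is shut).
- crank_knob (a point): centre of the black crank knob, an upright post 18 mm thick and 40 mm high that stands on the wheel rim 45 mm from the axis and turns with the wheel. With the lid shut its centre is 121 mm, its top 141 mm and its foot 101 mm above the desk; the top of the rim and the spokes is then 100 mm above the desk, that of the hub 107 mm. The wheel turns stiffly (about 2 N at the knob, pushed along the rim) and stays where it is left.
- press_wheel (a joint): how far the wheel still is from its stop, rad: grows anticlockwise seen from above, falls as it is cranked clockwise, about 0 at the hard stop (a quarter turn is 1.57). It starts at 7.5 to 12.5, that is 1.2 to 2 turns before the stop. The direction in which the knob stands at the stop differs from start to start.
- mug: coral mug, 81 by 111 by 100 mm high, to the left or right of the press; origin: centre of its underside
- mouse: white computer mouse, 105 by 58 by 34 mm, on the other side of the press; origin: centre of its underside
- earbud_case: small white rounded earbud case, 46 by 52 by 31 mm, in front of the press; origin: centre of its underside

How it is judged:
By the outcome, as a careful person would: the job done as asked, in the order asked, and still so for the second after the job is handed in, with the robot touching nothing.
It also fails if it takes over 72 s, if anything falls off the work surface, if the arm or the gripper's body presses on something with over 40 N, if the wrist force passes 120 N, or if a joint passes its speed limit or range.

## Working session

There is one attempt and no reset: what is moved stays moved. The work goes in short steps, each a Python script; the robot and the scene stay as the last script left them, time stands still between calls to the robot, and variables do not carry over. Pictures are saved under pics/ and viewed, at most 10 in all, crops included, and the job is handed in when it is done.

```bash
mkdir -p pics; ls; python3 - <<'E'
from cell import env
import cv2,numpy as np
for n in ("scene","top"):
    cv2.imwrite(f"pics/{n}0.png",env.read_camera(n)); m=env.camera_model(n); print(n,np.round(m["mtx"],1).tolist(),np.round(m["pose"],3).tolist(),[k for k in m])
print({k:m[k] for k in m if k not in("mtx","pose")})
s=env.get_state();print(s["clock"],s["position"],s["tool_rot"])
E
```

```text
pics
scene [[543.4, 0.0, 307.8], [0.0, 543.4, 243.5], [0.0, 0.0, 1.0]] [[-0.843, 0.24, -0.481, -0.009], [-0.538, -0.405, 0.739, 0.923], [-0.017, 0.882, 0.471, 0.658], [0.0, 0.0, 0.0, 1.0]] ['mtx', 'pose']
top [[531.9, 0.0, 316.7], [0.0, 531.9, 246.3], [0.0, 0.0, 1.0]] [[0.008, 0.994, -0.112, 0.403], [-1.0, 0.008, -0.005, 0.019], [-0.004, 0.112, 0.994, 1.396], [0.0, 0.0, 0.0, 1.0]] ['mtx', 'pose']
{}
0.1 [ 0.18312623 -0.62308354  0.23047028] [-3.13987448e+00  1.80222870e-05  2.85813824e-01]
```

View pics/scene0.png

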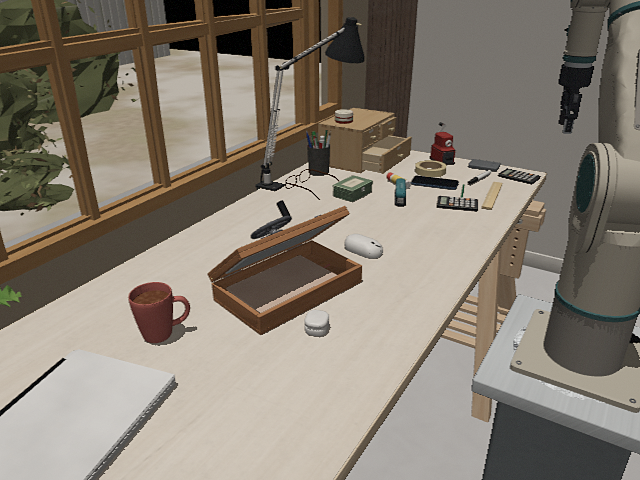

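View pics/top0.png

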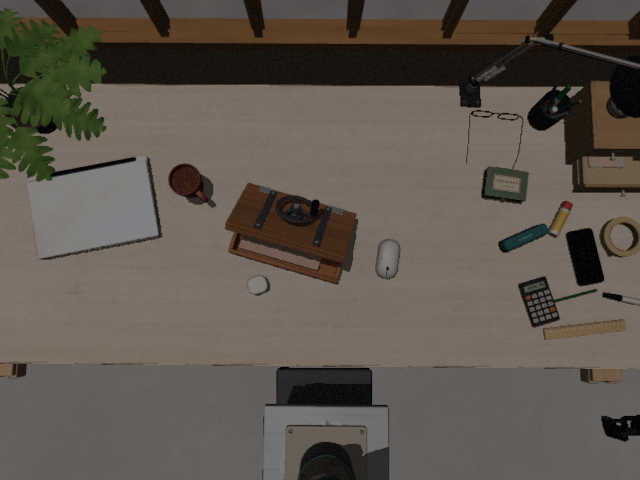

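The scene view shows the press open at about (285,270), with the mug left at (155,310), the mouse at (363,245) and the case at (317,322). In the top view the press is at (290,235), its lid front edge runs from (228,222) to (352,262), the wheel hub is near (295,210) and the knob near (315,207). Next I'll enlarge both.

```bash
python3 - <<'E'
import cv2
a=cv2.imread("pics/top0.png")[170:290,215:375]; b=cv2.convertScaleAbs(cv2.resize(a,None,fx=5,fy=5,interpolation=cv2.INTER_CUBIC),alpha=1.6)
cv2.imwrite("pics/topc.png",b)
a=cv2.imread("pics/scene0.png")[195:335,200:370]; cv2.imwrite("pics/scenec.png",cv2.resize(a,None,fx=4,fy=4,interpolation=cv2.INTER_CUBIC))
E
```

```text
(no output)
```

View pics/topc.png

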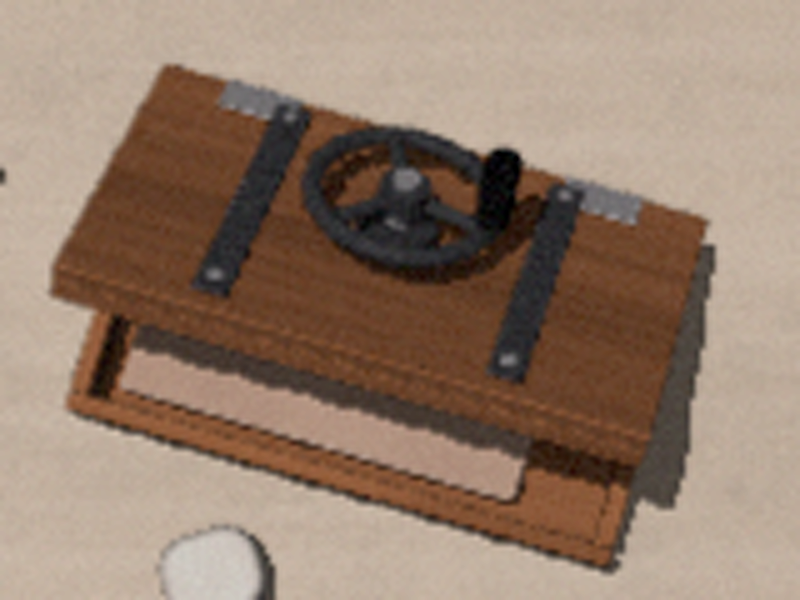

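View pics/scenec.png

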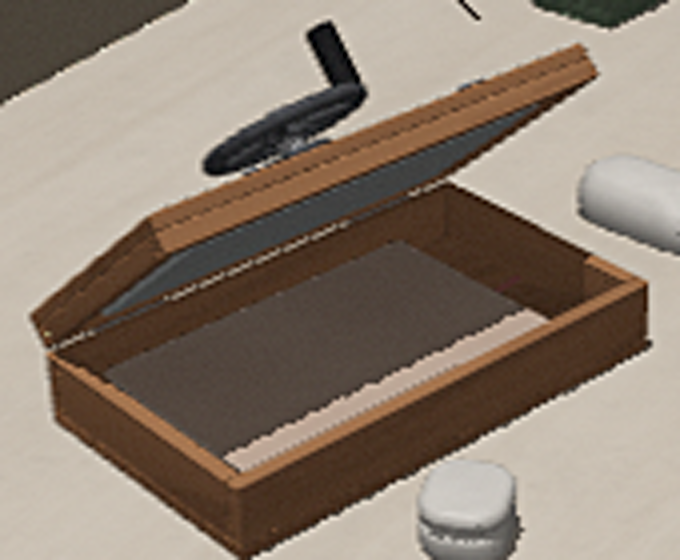

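The crops show the front rim corners at (70,407) and (613,570) in the top crop, and (238,487) and (645,285) in the scene crop. The lid's outer front corners are at (55,270) and (650,440) in the top crop, and (150,218) and (580,45) in the scene crop. The back-left rim corner is at (50,352) in the scene crop.

```bash
cat >h.py <<'E'
from cell import env
import numpy as np,cv2
M={n:env.camera_model(n) for n in("top","scene")}
def ray(n,u,v):
    m=M[n];K=m["mtx"];P=np.array(m["pose"])
    d=P[:3,:3]@np.array([(u-K[0][2])/K[0][0],-(v-K[1][2])/K[1][1],-1]);return P[:3,3],d/np.linalg.norm(d)
def onz(n,u,v,z):
    o,d=ray(n,u,v);return o+d*(z-o[2])/d[2]
def tri(a,b):
    A=np.zeros((3,3));B=np.zeros(3);R=[ray("top",*a),ray("scene",*b)]
    for o,d in R: Q=np.eye(3)-np.outer(d,d);A+=Q;B+=Q@o
    p=np.linalg.solve(A,B);return p,[np.linalg.norm((np.eye(3)-np.outer(d,d))@(p-o)) for o,d in R][0]
T=lambda x,y:(x/5+215-.4,y/5+170-.4)
S=lambda x,y:(x/4+200-.375,y/4+195-.375)
E
python3 - <<'E'
from h import *
np.set_printoptions(precision=4,suppress=True)
fl=[onz("top",*T(70,407),.045),onz("scene",*S(238,487),.045)]
fr=[onz("top",*T(613,570),.045),onz("scene",*S(645,285),.045)]
bl=onz("scene",*S(50,352),.045)
print(fl,fr,bl)
for a,b in zip(fl,fr):
    d=a-b;print("len",np.linalg.norm(d),"yaw",np.arctan2(-d[0],d[1]))
print("depth",np.linalg.norm(bl-fl[1]))
L=tri(T(55,270),S(150,218));R=tri(T(650,440),S(580,45));print(L,R,np.linalg.norm(L[0]-R[0]))
f=(fl[0]+fl[1]+fr[0]+fr[1])/4;d=(fl[0]-fr[0]+fl[1]-fr[1]);yaw=np.arctan2(-d[0],d[1])
ex=np.array([np.cos(yaw),np.sin(yaw),0]);h=f+.17*ex;h[2]=.045
e=(L[0]+R[0])/2-h;print("yaw",yaw,"hinge",h)
x,z=-e@ex,e[2];print("r",np.hypot(x,z),"want",np.hypot(.17,.022),"lid",np.arctan2(z,x)-np.arctan2(.022,.17))
K=tri(T(500,190),S(335,52));print("knob",K)
E
```

```text
[array([0.5408, 0.2513, 0.045 ]), array([0.5379, 0.2584, 0.045 ])] [array([ 0.4599, -0.0265,  0.045 ]), array([ 0.4592, -0.0111,  0.045 ])] [0.6973 0.2126 0.045 ]
len 0.28929883615175145 yaw -0.2833728536348972
len 0.280766907070941 yaw -0.2840979724442711
depth 0.16583676671218525
(array([0.5935, 0.2396, 0.1677]), np.float64(0.0011550817658101582)) (array([ 0.5163, -0.0387,  0.1668]), np.float64(0.0013219765011805483)) 0.2888331355807372
yaw -0.2837299867684905 hinge [0.6627 0.0705 0.045 ]
r 0.16569976330562783 want 0.17141761869772898 lid 0.7009611154980137
knob (array([0.6331, 0.0315, 0.1634]), np.float64(0.00024368934067083126))
```

```bash
cat >>h.py <<'E'
yaw=-.284; ex=np.array([np.cos(yaw),np.sin(yaw),0]);ey=np.array([-np.sin(yaw),np.cos(yaw),0]);ez=np.array([0,0,1.])
H=ex*.619+ey*.250+ez*.045
def lidpt(th,s=.155,y=-.117): return H+ey*y+s*(-np.cos(th)*ex+np.sin(th)*ez)+.022*(np.sin(th)*ex+np.cos(th)*ez)
E
python3 - <<'E'
from h import *
np.set_printoptions(precision=4,suppress=True)
env.close(30)
p=lidpt(.68);print(p)
rot=[np.pi,0,yaw]
env.move_ptp(p+[0,0,.06],rot)
def st(t,hit=None):
    s=env.get_state();print(t,hit,round(s["clock"],2),s["position"],s["contact_force"])
st("above")
h=env.line_to(p-[0,0,.02],vel=.06,force_limit=3);st("touch",h)
z=env.get_state()["position"][2]
ths=np.linspace(0,.9,400);t0=ths[np.argmin([abs(lidpt(t)[2]-z) for t in ths])]
print("theta",t0)
for t in np.linspace(t0,0.03,9)[1:]:
    h=env.line_to(lidpt(t)-[0,0,.004],vel=.08,force_limit=25);st(round(t,2),h)
    if h: break
h=env.line_to(lidpt(0)-[0,0,.012],vel=.03,force_limit=20);st("end",h)
E
```

```text
[ 0.5291 -0.0159  0.1596]
above None 3.35 [ 0.5292 -0.0169  0.2196] [-0.864   1.2334  0.741 ]
touch True 4.17 [ 0.5271 -0.0154  0.1716] [ 0.59   -0.5013  0.4983]
theta 0.8007518796992482
0.7 False 4.51 [ 0.5317 -0.0168  0.1577] [-0.0443 -0.3222 -0.3858]
0.61 False 4.85 [ 0.5208 -0.0135  0.1475] [ 0.2215 -0.5315 -0.0945]
0.51 False 5.19 [ 0.5117 -0.0108  0.136 ] [-0.1489 -0.7967 -0.3253]
0.42 False 5.53 [ 0.5035 -0.0085  0.1236] [ 0.1422 -0.0349  0.3762]
0.32 False 5.88 [ 0.4965 -0.0064  0.1104] [0.1772 0.4833 0.3205]
0.22 False 6.22 [ 0.4908 -0.0047  0.0966] [-0.3913  1.1229 -0.1275]
0.13 False 6.56 [ 0.4864 -0.0034  0.0823] [ 0.7745  0.5457 -0.7137]
0.03 False 6.9 [ 0.4834 -0.0025  0.0676] [0.3466 0.5025 0.4281]
end True 7.12 [ 0.4835 -0.0025  0.067 ] [-1.0655 -0.0408  8.969 ]
```

```bash
python3 - <<'E'
from h import *
env.line_to(env.get_state()["position"]+[0,0,.12],vel=.25)
env.move_ptp([.42,-.22,.3],[np.pi,0,yaw])
t=env.read_camera("top");s=env.read_camera("scene")
cv2.imwrite("pics/top1.png",t);cv2.imwrite("pics/scene1.png",s)
a=cv2.convertScaleAbs(cv2.resize(t[170:290,215:375],None,fx=5,fy=5,interpolation=cv2.INTER_CUBIC),alpha=1.6)
b=cv2.resize(s[195:335,200:370],None,fx=4,fy=4,interpolation=cv2.INTER_CUBIC)
cv2.imwrite("pics/topc1.png",a);cv2.imwrite("pics/scenec1.png",b)
E
```

```text
(no output)
```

View pics/topc1.png

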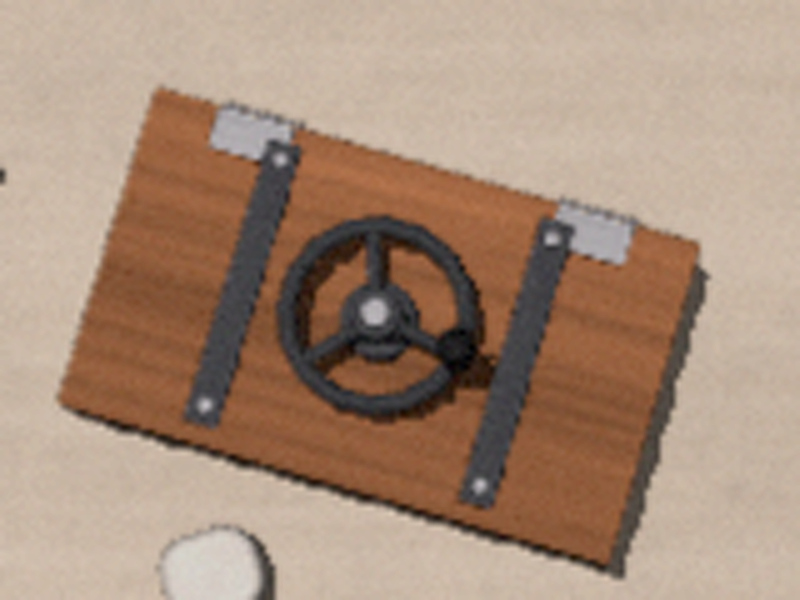

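View pics/scenec1.png

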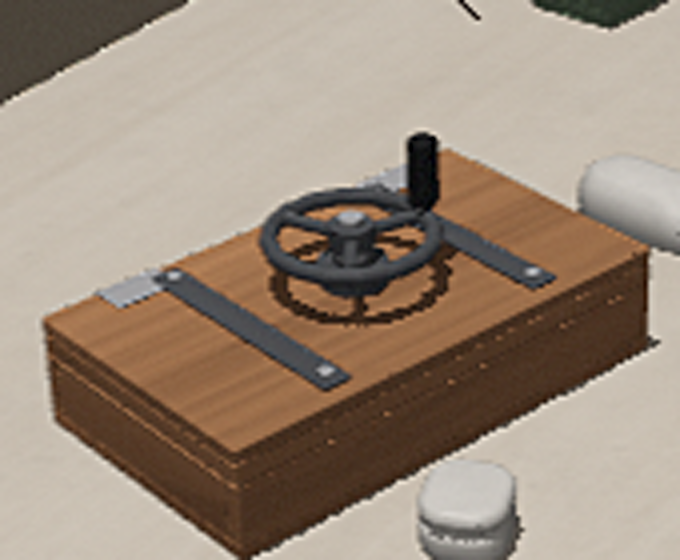

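The lid is fully shut, with its edges flush on the base. The wheel ring is centred at about (380,316) in the top crop and (351,233) in the scene crop. The knob is at (457,350) in the top crop and (422,170) in the scene crop.

```bash
python3 - <<'E'
from h import *
np.set_printoptions(precision=4,suppress=True)
t=cv2.imread("pics/top1.png").astype(int); b=cv2.convertScaleAbs(t,alpha=1)
print("hub top",onz("top",*T(380,316),.095),"scene",onz("scene",*S(351,233),.095),"tri",tri(T(380,316),S(351,233)))
print("knob top",onz("top",*T(457,350),.123),"scene",onz("scene",*S(422,170),.121),"tri",tri(T(457,350),S(422,170)))
C=[onz("top",*T(*p),.067) for p in((155,88),(698,242),(618,572),(60,402))];m=sum(C)/4
print("lid",C,m,[np.linalg.norm(C[i]-C[i-1]) for i in range(4)],"yaw",np.arctan2(-(C[0]-C[1])[0],(C[0]-C[1])[1]))
print("model hub",H-.085*ex)
# knob by mask in both views
for n in("top","scene"):
    g=cv2.imread(f"pics/{n}1.png").max(2);x0,y0,x1,y1=(296,228,318,250) if n=="top" else (298,224,314,252)
    r=g[y0:y1,x0:x1];thr=22 if n=="scene" else 14
    k,l,s,c=cv2.connectedComponentsWithStats((r<thr).astype(np.uint8));i=1+np.argmax(s[1:,4]);print(n,c[i]+[x0,y0],s[i],onz(n,*(c[i]+[x0,y0]),.125))
E
```

```text
hub top [0.582  0.0908 0.095 ] scene [0.5808 0.0968 0.095 ] tri (array([0.5834, 0.0915, 0.0916]), np.float64(0.0010089867479895927))
knob top [0.5619 0.0518 0.123 ] scene [0.5601 0.0579 0.121 ] tri (array([0.5631, 0.0523, 0.1176]), np.float64(0.0006048268986898292))
lid [array([0.7022, 0.2086, 0.067 ]), array([ 0.6249, -0.068 ,  0.067 ]), array([ 0.458 , -0.0282,  0.067 ]), array([0.541 , 0.2526, 0.067 ])] [0.5815 0.0912 0.067 ] [np.float64(0.16711956898847893), np.float64(0.2871998262787996), np.float64(0.1716164854659166), np.float64(0.2928521039930803)] yaw -0.2725391598248385
model hub [0.5827 0.0904 0.045 ]
top [306.8571 241.9286] [ 8 11  6  6 14] [0.556  0.0497 0.125 ]
scene [305.3608 238.0825] [ 4  5  7 19 97] [0.5531 0.0678 0.125 ]
```

```bash
cat >>h.py <<'E'
np.set_printoptions(precision=4,suppress=True)
C=np.array([.5820,.0912]);R=.045;ZG=.111
pose=lambda phi,r=R,z=ZG:np.array([C[0]+r*np.cos(phi),C[1]+r*np.sin(phi),z])
def frc(phi):
    f=np.array(env.get_state()["contact_force"]);return np.array([f[0]*np.cos(phi)+f[1]*np.sin(phi),-f[0]*np.sin(phi)+f[1]*np.cos(phi),f[2]])
def phi_now():
    p=env.get_state()["position"];return np.arctan2(p[1]-C[1],p[0]-C[0])
def crank(phi,psi,dphi,step=.26,lim=25,vel=.06,verbose=2):
    """knob at phi, tool yaw psi; turn by dphi. returns phi, psi, hit"""
    n=int(np.ceil(abs(dphi)/step));d=dphi/n
    for i in range(n):
        try: h=env.line_to(pose(phi+d),[np.pi,0,psi+d],vel=vel,force_limit=lim)
        except env.Unreachable as e: print("unreachable",phi,env.get_state()["qpos"][6]);return phi,psi,None
        phi+=d;psi+=d
        s=env.get_state();f=frc(phi)
        if i%verbose==0 or h: print(round(phi,2),"rtz",f,"q7",round(s["qpos"][6],2),"r",round(np.hypot(*(np.array(s["position"])[:2]-C)),4),"w",round(s["width"],4),round(s["clock"],1))
        if h or -np.sign(d)*f[1]>lim: print("HIT");return phi,psi,True
    return phi,psi,False
E
python3 - <<'E'
from h import *
print(env.get_state()["clock"],env.get_state()["qpos"])
phi=np.arctan2(.0525-C[1],.5622-C[0])
for k in (-2,-1,0,1,2):
    o=[]
    for d in (0,-1,-2,-3,-4,-5):
        q=env.solve_ik(pose(phi+d),[np.pi,0,phi+d+k*np.pi]);o.append(None if q is None else round(q[6],2))
    print(k,phi,o)
E
```

```text
8.85 [ 0.3613  0.2958  0.0764  1.8978 -0.0282  0.9512 -1.4006]
-2 -2.0437029304578243 [np.float64(-2.75), np.float64(0.55), np.float64(-0.07), np.float64(-0.84), np.float64(-1.65), np.float64(-2.4)]
-1 -2.0437029304578243 [np.float64(-0.82), np.float64(-1.77), np.float64(-2.66), np.float64(-2.81), np.float64(0.82), np.float64(0.22)]
0 -2.0437029304578243 [np.float64(-2.75), np.float64(0.55), np.float64(-0.07), np.float64(-0.84), np.float64(-1.65), np.float64(-2.4)]
1 -2.0437029304578243 [np.float64(-0.82), np.float64(-1.77), np.float64(-2.66), np.float64(-2.81), np.float64(0.82), np.float64(0.22)]
2 -2.0437029304578243 [np.float64(-2.75), np.float64(0.55), np.float64(-0.07), np.float64(-0.84), np.float64(-1.65), np.float64(-2.4)]
```

```bash
python3 - <<'E'
from h import *
import json
phi=float(np.arctan2(.0525-C[1],.5622-C[0]));psi=phi+np.pi
env.open_gripper()
env.move_ptp(pose(phi,z=.18),[np.pi,0,psi])
q=np.array(env.get_state()["qpos"]);print(q);q[6]+=np.pi;psi+=np.pi
if q[6]<2.8: env.set_joints(q)
s=env.get_state();print(s["position"],s["tool_rot"],s["qpos"][6],s["clock"])
h=env.line_to(pose(phi),[np.pi,0,psi],vel=.12,force_limit=10);print("down",h,env.get_state()["position"])
if not h:
    env.close(30);s=env.get_state();print("grip",s["width"],s["gripper_force"],s["contact_force"],s["clock"])
    if .014<s["width"]<.022:
        phi,psi,h=crank(phi,psi,-1.3,verbose=1);print(phi,psi,h)
json.dump([phi,psi],open("st.json","w"))
E
```

```text
[ 0.0362  0.578  -0.2655  1.8114  0.2078  0.7792 -0.8128]
[0.5617 0.049  0.1804] [-3.1405 -0.0012 -2.0474] 2.3284874378015106 13.525
down False [0.5619 0.0513 0.1114]
grip 0.01704845279686766 30.273925065994263 [-0.5232 -1.1727  2.5833] 14.875
-2.3 rtz [ 0.7536 -0.2979  4.9902] q7 2.09 r 0.0451 w 0.0172 15.3
-2.56 rtz [ 2.4266 -1.8019  5.6187] q7 1.89 r 0.0453 w 0.0172 15.7
-2.82 rtz [ 2.989  -0.6633  6.6943] q7 1.69 r 0.0456 w 0.0174 16.1
-3.08 rtz [ 4.1643 -1.9145  7.3533] q7 1.49 r 0.0459 w 0.0166 16.5
-3.34 rtz [ 4.36   -0.8563  8.5335] q7 1.29 r 0.0463 w 0.017 16.9
-3.343702930457823 2.939482376721763 False
```

```bash
cat >>h.py <<'E'
def regrasp(phi,psi,dq=np.pi):
    env.open_gripper();env.line_to(pose(phi,z=.165),vel=.15)
    q=np.array(env.get_state()["qpos"]);q[6]+=dq;psi+=dq;env.set_joints(q)
    h=env.line_to(pose(phi),[np.pi,0,psi],vel=.12,force_limit=10)
    env.close(30);s=env.get_state();print("regrip",h,s["width"],s["contact_force"],s["qpos"][6],s["clock"]);return psi
E
python3 - <<'E'
from h import *
import json
phi,psi=json.load(open("st.json"))
print("z",env.get_state()["position"])
q7=env.get_state()["qpos"][6]
phi,psi,h=crank(phi,psi,-3.6,step=.3,verbose=2,vel=.08)
print(phi,psi,h,env.get_state()["position"])
json.dump([phi,psi],open("st.json","w"))
E
```

```text
z [0.5369 0.1017 0.1112]
-3.64 rtz [ 5.2136 -0.378   8.1979] q7 1.06 r 0.0468 w 0.0169 17.4
-4.24 rtz [5.3816 0.6027 8.0956] q7 0.6 r 0.0477 w 0.0167 18.3
-4.84 rtz [5.1401 0.9211 7.4242] q7 0.14 r 0.0483 w 0.0171 19.2
-5.44 rtz [5.0882 1.6958 4.4532] q7 -0.33 r 0.0484 w 0.0171 20.1
-6.04 rtz [3.8851 2.4008 3.6301] q7 -0.8 r 0.0479 w 0.0171 21.0
-6.64 rtz [3.5839 3.4487 3.3825] q7 -1.26 r 0.047 w 0.0173 21.9
-6.943702930457821 -0.6605176232782366 False [0.6194 0.0636 0.1114]
```

```bash
python3 - <<'E'
from h import *
import json
phi,psi=json.load(open("st.json"))
h=False
while not h and env.get_state()["clock"]<50:
    q7=env.get_state()["qpos"][6]
    if q7<-1.9: psi=regrasp(phi,psi)
    q7=env.get_state()["qpos"][6]
    phi,psi,h=crank(phi,psi,-min(2.4,max(.6,(q7+2.4)*1.2)),step=.3,verbose=2,vel=.08)
    json.dump([phi,psi],open("st.json","w"))
    if h is None: break
s=env.get_state();print(phi,psi,h,phi_now(),s["position"],frc(phi),s["clock"],s["width"],s["tool_rot"])
E
```

```text
-7.21 rtz [3.2665 5.4539 3.31  ] q7 -1.73 r 0.0461 w 0.0171 22.7
-7.75 rtz [1.7292 5.1026 4.4403] q7 -2.2 r 0.0455 w 0.0172 23.6
regrip False 0.016990569420943964 [ 0.7093 -0.3079  2.2054] 0.670315717708983 29.0333
-8.32 rtz [-0.6441 -1.493   3.2198] q7 0.39 r 0.045 w 0.0169 29.5
-8.92 rtz [ 2.8193 -3.2072  7.2571] q7 -0.21 r 0.0452 w 0.0171 30.4
-9.52 rtz [ 5.6178 -3.1844  8.6472] q7 -0.85 r 0.0459 w 0.0172 31.3
-10.12 rtz [ 7.7795 -2.6432  8.8776] q7 -1.51 r 0.0469 w 0.0167 32.2
-10.65 rtz [ 7.1894 -0.1387  7.8511] q7 -2.08 r 0.0476 w 0.0166 33.0
-11.1 rtz [5.766  1.2676 6.8321] q7 -2.55 r 0.048 w 0.0171 33.8
regrip False 0.016915903036662194 [0.1187 0.4486 1.3036] 0.5575957493158387 38.8083
-11.4 rtz [ 2.2439 -0.4771  3.5611] q7 0.26 r 0.0452 w 0.017 39.3
-12.0 rtz [-6.6919  8.5026 13.2673] q7 -0.32 r 0.0447 w 0.017 40.0
HIT
-11.998656612383664 0.5677140019755125 True 0.9994582318812344 [0.6062 0.1288 0.1098] [-6.6919  8.5026 13.2673] 40.05 0.017033000791220936 [-3.1024  0.0121  0.5793]
```

```bash
python3 - <<'E'
from h import *
import json
p0=phi_now()
psi=env.get_state()["tool_rot"][2]
h=env.line_to(pose(p0-.35),[np.pi,0,psi],vel=.03,force_limit=22)
p1=phi_now();s=env.get_state();print(h,p0,p1,frc(p1),s["position"],s["tool_rot"],s["clock"],s["width"])
json.dump([float(p1),float(psi)],open("st.json","w"))
E
```

```text
False 0.9994582318812344 0.9608364860345308 [ 0.2936 27.2106 15.9235] [0.6077 0.128  0.1095] [-3.1143  0.0086  0.586 ] 40.6083 0.01684813738652363
```

```bash
python3 - <<'E'
from h import *
import json
p1,psi=json.load(open("st.json"))
ps=.985
phi,psi,h=ps,psi,False
env.line_to(pose(ps),[np.pi,0,psi],vel=.04);print("unloaded",phi_now(),frc(ps))
phi,psi,h=crank(ps,psi,1.571,step=.27,lim=40,verbose=1)
p=phi_now();print("at",p,"moved",p-ps,h)
env.wait(.3);print(phi_now(),frc(phi))
env.open_gripper();env.line_to(pose(phi,z=.2),vel=.2)
env.move_ptp([.42,-.22,.3],[np.pi,0,yaw])
t=env.read_camera("top");s=env.read_camera("scene")
cv2.imwrite("pics/top2.png",t);cv2.imwrite("pics/scene2.png",s)
cv2.imwrite("pics/topc2.png",cv2.convertScaleAbs(cv2.resize(t[170:290,215:375],None,fx=5,fy=5,interpolation=cv2.INTER_CUBIC),alpha=1.6))
cv2.imwrite("pics/scenec2.png",s[150:350,100:420])
print(env.get_state()["clock"])
d=np.abs(t.astype(int)-cv2.imread("pics/top1.png")).max(2)>25
print("moved px, mug/mouse/case:",d[160:210,165:215].sum(),d[235:282,372:402].sum(),d[272:298,244:272].sum())
E
```

```text
unloaded 1.0350727902327588 [-2.9261  6.1008  2.3284]
1.25 rtz [-4.5715  3.8599 -1.791 ] q7 -0.08 r 0.0438 w 0.0169 41.5
1.51 rtz [-4.2794  1.942  -2.9834] q7 0.16 r 0.0436 w 0.0169 42.0
1.77 rtz [-4.4556  2.6622 -4.9248] q7 0.4 r 0.0432 w 0.0169 42.4
2.03 rtz [-5.867   1.9938 -5.9142] q7 0.64 r 0.0427 w 0.017 42.8
2.29 rtz [-4.8308  2.1701 -8.3442] q7 0.88 r 0.0422 w 0.0171 43.2
2.56 rtz [-5.4556  0.977  -8.5764] q7 1.11 r 0.0416 w 0.0173 43.6
at 2.5474880742267128 moved 1.5624880742267129 False
2.5462186042456207 [-5.6645  1.0045 -8.3469]
46.85
moved px, mug/mouse/case: 0 0 0
```

View pics/topc2.png

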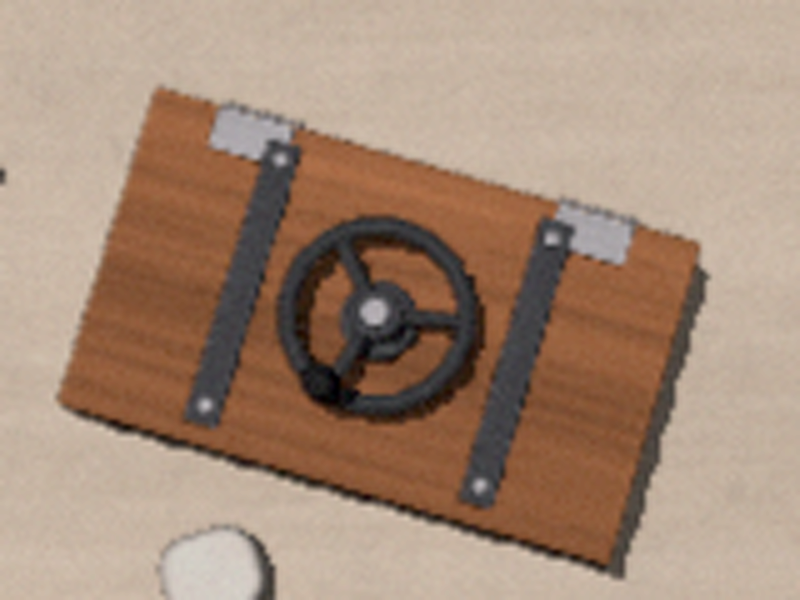

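View pics/scenec2.png

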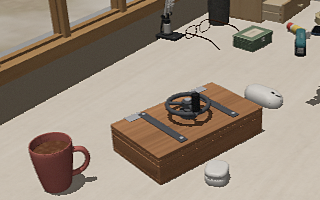

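The lid is still flush in both views and the knob has moved to (322,383) in the top crop. That turn since the start matches the tool's record. The mug, mouse and case haven't moved (no changed pixels).

```bash
python3 -c "
from cell import env
print(env.close_job())"
```

```text
the job is handed in; nothing more can be done
None
```

I shut the lid flush on the base, cranked the wheel clockwise to its stop (about 27 N at the knob), backed it off about a quarter turn (1.51 to 1.59 rad by the tool position), and handed the job in at about 47 s with the mug, mouse and earbud case unmoved.

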